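# Eject the stone core from the core-drill barrel

### The arm

A 7-joint arm with a two-finger parallel gripper is mounted at the origin on the work surface. World frame = base frame: x ahead of the robot, y to its left, z up, the work surface at z = 0. Lengths are in m, angles in rad, forces in N, time in s.
With the tool pointing down it reaches from about 0.35 to 0.775 m from the base axis. Payload 3.1 kg.
Tool frame: the origin (TCP) lies between the finger pads; the fingertips stand 22 mm ahead of it and the grasp point (between the pads) lies 3 mm ahead of it; z points along the fingers, y is the line along which they close (so a half turn about z gives the same grasp; the last joint's range is limited). The gripper opens to 85 mm and grips with 20 to 120 N. Pads are 22 mm wide; open, the fingers measure 114 mm over their backs; the gripper's body (76 mm by 85 mm) begins 54 mm behind the grasp point. The pads swing forward as they close: fully open they stand 13 mm farther back than shut.
Start: joints at [-1.296, 0.311, 0.014, 1.512, -0.004, 1.319, -0.027], TCP at [0.171, 0.523, 0.253] pointing down, gripper open.
Joint ranges: [-2.7, 2.7], [-0.3, 1.91], [-1.27, 1.3], [0.12, 2.57], [-1.44, 4.58], [0.2, 2.03], [-3.05, 3.05]. Speed limits (rad/s): [2.79, 2.79, 3.14, 3.14, 3.14, 3.14, 3.14].

### API

Orientations are given as a rotation vector (axis times angle).
In Python, from plant import telemetry, capture, robot, spotter gives the robot as it stands. The module is installed in compiled form; this text tells all that it offers.
- The arm moves only by the shell command python3 -m jog 'ROWS' [OPENING]. ROWS is JSON, a list of rows, each a list of 4 numbers: the shift along the tool's x, y, z scaled (see below), then the turn about the tool's z scaled (see below). In form: [[tx, ty, tz, spin], ...]. A call has 1 to 10 rows; each row is the pose to reach, as a shift and turn from the pose commanded when the call began, along the tool's axes at that moment, turning the shorter way round; what a row does not reach only later rows make up. The controller multiplies each number of a shift by 1 m and each number of a turn by 180 degrees. A row lasts 1/8 s, in which the tool goes at most 62.5 mm and 10.7 degrees, less where a joint would pass 70% of its speed; a pose out of reach is approached as far as the arm can. A call with a number of a shift or a turn outside -1 to 1 is refused whole. A call with a gripper value outside its range is refused whole. OPENING is the closure, from -1 (fully open) to 1 (shut), set as the call begins (- or left out, the last holds). The fingers move at their own pace and stop on an object; the grip force is fixed at half the most. Time passes only in rows, so rows that repeat a pose let the fingers close. It gives the time, the measured TCP pose, the force, the opening and the grip force at its end, in the units of the state.
- telemetry.observe(): the state, without advancing time (a new reading comes with each control period).
- capture(name): name is "scene" or "side" or "wrist"; returns a dict with "img" (420x560x3 uint8, red, green, blue), "K" (3x3 intrinsics, pixels), "view" (4x4, takes a point from world to camera coordinates). Camera axes: x right, y down, z forward; pixel columns grow to the right and rows downward; lengths in m; the calibration is good to about 2 mm. A picture is of the moment at which its call begins. There is no depth.
- robot.hand_in(): hands the job in; it is judged then, once.
Trained networks look in a picture, given as the dict that the camera call returned (one of the last four; its "shot" number tells which), for a name from the list of things; names that differ only in an ending like _2 or _b are one class to them, and where a whole thing is asked for, a point or a joint stands for the part that bears it (a point fixed in the world has none). Each returns a list of dicts, best first, with "conf" (0 to 1); they miss things now and then, are a little off and sometimes report something else, mostly with a low value. They report only what shows in the picture. A call takes as long as a camera call. They do not tell look-alikes from the thing itself.
- spotter.look_for(picture, thing): "xyz" ([x, y, z] in m, in world coordinates, good to about 4 mm: the middle of the surface that is visible of it).
- spotter.tip_of(picture, thing): "xyz" ([x, y, z] in m, in world coordinates, good to about 4 mm: a listed point, or the origin of a listed thing).
The state is a dict: "t": time; "joint_positions": joint angles; "dq": joint speeds; "joint_torque": joint torques, N m; "ee_pos": TCP position; "eef_rot": TCP orientation; "contact_force": force on the tool from outside, world axes, zero at the start; "ft_torque": the same for the moment, N m; "opening": opening from 0.0 (shut) to 1.0 (fully open); "finger_force": force on a finger pad.
Only numpy, scipy, OpenCV 4.12 (cv2) and the standard library are available. Lean on these libraries where they do the work, as an engineer would, in place of code of your own. Each camera call takes 0.05 s, during which the arm holds its last target. There are 200 camera calls.

### The job

A stone core is stuck in the core-drill barrel that is clamped upright in the ejector stand. Take the ejector rod (the steel one with the broad round collar) out of the tool block, put it into the barrel from above and press it steadily down, never dropping or ramming it, until the core has been driven out underneath and the rod's collar sits on the barrel's rim. Leave the rod standing there and let go.

Things in the scene. Friction and masses are not known exactly. Their poses are not given: they have to be found in the camera images.
- ejector_rod: Loose upright steel rod, 106 mm long, 0.15 to 0.3 kg. Origin: centre of its lower tip; z up along it. Shaft 20 mm diameter up to 55 mm above the tip, round collar 60 mm diameter from 55 to 61 mm, then a round handle 28 mm diameter up to 106 mm, to be gripped from above. Starts hanging by its collar in one of the three holes of the tool block.
- tool_block: Fixed wooden block 75 (x) x 280 (y) x 65 mm high, origin under its centre. Three through holes 28 mm wide at y = -90, 0, +90 mm. Two hold other tools, not for this job: a slim steel punch and a wood-handled scraper, collars only 38 mm wide, tops up to 123 mm above the bench.
- ejector_stand: Fixed dark steel stand, origin on the bench on the barrel's axis. Plate 120 (x) x 130 (y) mm, top 73 mm up, on cheeks at y = -55 and +55 mm, open to +x and -x. In it stands the barrel, a bright steel tube: outside 52 mm, bore 42 mm, lower end 60 and rim 105 mm above the bench. With the rod's collar on the rim its tip is 50 mm up. The like barrel standing loose is not for this job.
- stone_core: Pale stone cylinder, 39 mm diameter, 28 mm long, 75 g, stuck in the stand's barrel. Origin: centre of its underside, 61 mm above the bench when seated (its top 16 mm below the rim). Spring noses under its tapered lower edge hold it: 7 to 15 N from above frees it within 6 mm; then it slides on at 2 to 6 N and drops onto a 3 mm pad in a tray with 12 mm lips. Like cores elsewhere are not for this job.
Not all that is in view belongs to the job. What is shaped like the ejector_rod but pink is not meant.

How it is judged:
By the outcome, as a careful person would: the job done as asked, in the order asked, and still so for the second after the job is handed in, with the robot touching nothing.
It also fails if it takes over 40 s, if anything falls off the work surface, if the arm or the gripper's body presses on something with over 40 N, if the wrist force passes 120 N, or if a joint passes its speed limit or range.

## Working session

There is one attempt and no reset: what is moved stays moved. The work goes in short steps, Python scripts to look and compute and a shell command to move; the robot and the scene stay as the last step left them, time stands still between calls to the robot, and variables do not carry over. Pictures are saved under pics/ and viewed, at most 10 in all, crops included, and the job is handed in when it is done.

```bash
mkdir -p pics; cat > h.py <<'E'
import numpy as np, cv2
from plant import telemetry, capture, robot, spotter
def save(c,n): cv2.imwrite(f'pics/{n}.png',c['img'][:,:,::-1])
def pix(c,p):
    q=c['view']@np.r_[p,1]; u=c['K']@q[:3]; return (u[:2]/u[2]).round(0)
def ray(c,uv,z):
    R=c['view'][:3,:3];t=c['view'][:3,3];o=-R.T@t
    d=R.T@np.linalg.inv(c['K'])@np.r_[uv,1]; return o+d*(z-o[2])/d[2]
E
python3 - <<'E'
from h import *
s=telemetry.observe();print(s['ee_pos'],s['eef_rot'],s['opening'],s['contact_force'],s['t'])
ims=[]
for n in('scene','side'):
    c=capture(n);ims.append(c['img'])
    save(c,n+'0')
    for th in('ejector_rod','tool_block','ejector_stand','stone_core'):
        for r in spotter.tip_of(c,th)[:4]: print(n,th,np.round(r['xyz'],3),round(r['conf'],2),pix(c,r['xyz']))
E
```

```text
[0.1711102  0.52199917 0.25223673] [-0.49539322 -3.10199752  0.00362059] 1.0031235286922033 [0.8802463  0.53324924 0.32912342] 0.0
scene ejector_rod [0.536 0.064 0.006] 0.9 [320. 236.]
scene ejector_rod [ 0.625 -0.04   0.004] 0.9 [242. 226.]
scene tool_block [ 0.524  0.15  -0.   ] 0.65 [360. 269.]
scene ejector_stand [ 0.567 -0.172  0.003] 0.96 [224. 163.]
side ejector_rod [ 0.621 -0.035  0.001] 0.9 [304. 259.]
side tool_block [0.527 0.152 0.003] 0.92 [220. 214.]
side ejector_stand [ 0.566 -0.173  0.   ] 0.87 [308. 328.]
```

View pics/scene0.png

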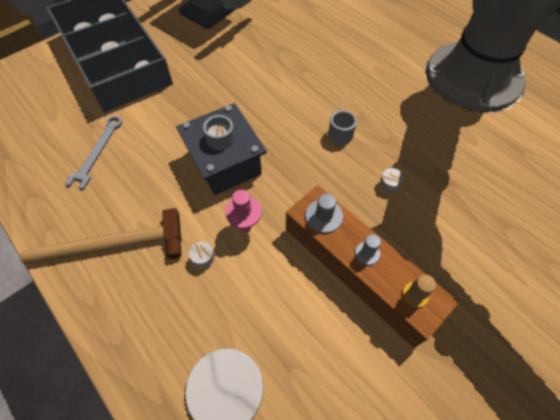

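View pics/side0.png

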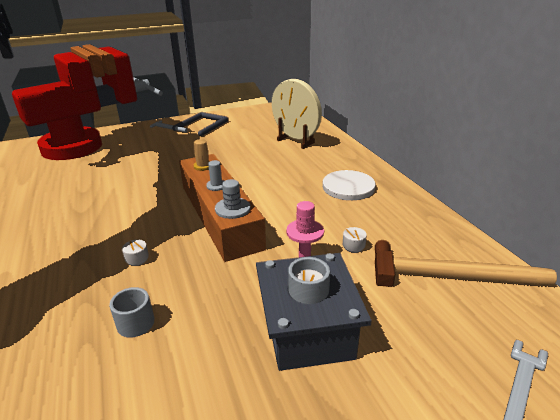

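The scene view shows the steel rod with the broad collar in the block's end hole at (324,212), with the punch and scraper beyond it. The stand's barrel rim is at (218,127), the pink decoy at (242,205) and the loose barrel at (343,125). The side view agrees: rod collar (233,208), rim (309,270).

```bash
cat >> h.py <<'E'
from scipy.spatial.transform import Rotation as Ro
def shift(target):
    s=telemetry.observe(); return Ro.from_rotvec(s['eef_rot']).as_matrix().T@(np.array(target)-s['ee_pos'])
def ydir():
    y=Ro.from_rotvec(telemetry.observe()['eef_rot']).as_matrix()[:,1]; return np.degrees(np.arctan2(y[1],y[0]))
E
python3 - <<'E'
from h import *
a=capture('scene');b=capture('side')
for n,c,rod,rim in(('scene',a,(324,215),(218,127)),('side',b,(233,208),(309,270))):
    print(n,'rod',ray(c,rod,.071).round(3),'rim',ray(c,rim,.105).round(3))
print(shift([.537,.064,.25]).round(3),ydir())
E
```

```text
scene rod [0.53  0.06  0.071] rim [ 0.564 -0.172  0.105]
side rod [0.531 0.053 0.071] rim [ 0.564 -0.176  0.105]
[-0.49  -0.322  0.003] 71.85500995698358
```

```bash
python3 -m jog '[[-0.025,-0.016,0,0.02],[-0.075,-0.05,0,0.06],[-0.125,-0.083,0,0.11],[-0.175,-0.116,0,0.16],[-0.225,-0.149,0,0.21],[-0.275,-0.182,0,0.26],[-0.325,-0.215,0,0.31],[-0.375,-0.25,0,0.36],[-0.425,-0.285,0,0.36],[-0.46,-0.31,0,0.36]]'
python3 -m jog '[[-0.025,-0.013,0.01,0],[-0.025,-0.013,0.01,0]]' 
python3 - <<'E'
from h import *
s=telemetry.observe();print(s['ee_pos'],s['t'],ydir(),s['joint_positions'])
c=capture('wrist');save(c,'w1')
for r in spotter.tip_of(c,'ejector_rod')[:3]: print(np.round(r['xyz'],3),r['conf'],pix(c,r['xyz']))
print(pix(c,[.533,.06,.116]),pix(c,[.533,.06,.071]))
E
```

```text
t: 1.85
ee_pos: [0.5133, 0.0817, 0.2537]
eef_rot: [2.083, 2.35, 0.001]
contact_force: [-0.2, 0.2, 0.3]
opening: 0.999
finger_force: 0.0
t: 2.1
ee_pos: [0.5013, 0.0552, 0.2428]
eef_rot: [-2.087, -2.348, 0.003]
contact_force: [1.4, -0.1, -0.2]
opening: 1.002
finger_force: 0.0
[0.50132502 0.05524757 0.24281384] 2.1 6.724994582011848 [-0.58858555  0.24192576  0.54484213  1.66558104 -0.12911914  1.27214519
  0.09902352]
[0.529 0.063 0.012] 0.72 [303. 180.]
[ 0.622 -0.036 -0.001] 0.62 [367. 267.]
[318. 209.] [312. 196.]
```

View pics/w1.png

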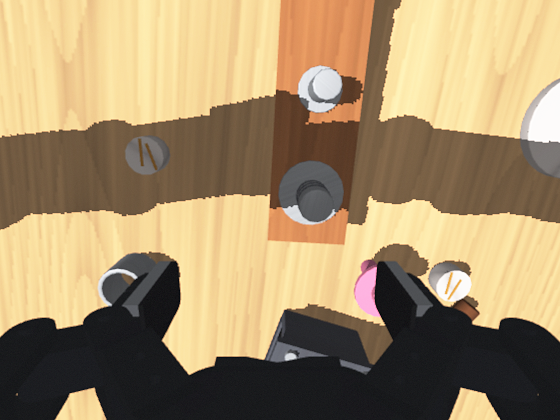

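The wrist view shows the grey rod with its broad collar centred at (311,192) and the handle top at about (317,206). The punch is at (321,89), clear of the fingers.

```bash
python3 - <<'E'
from h import *
c=capture('wrist')
A=ray(c,(311,192),.071);B=ray(c,(317,206),.116);print(A,B)
t=(A+B)/2
print(shift([t[0],t[1],.16]).round(4),shift([t[0],t[1],.1]).round(4))
E
```

```text
[0.5326541  0.06767356 0.071     ] [0.53298333 0.0663574  0.116     ]
[0.003  0.0312 0.0836] [0.003  0.0311 0.1436]
```

```bash
python3 -m jog '[[0.002,0.015,0.03,0],[0.003,0.031,0.06,0],[0.003,0.031,0.06,0],[0.003,0.031,0.06,0]]'
python3 - <<'E'
from h import *
s=telemetry.observe();print(s['ee_pos'],ydir(),s['dq'].round(3) if hasattr(s['dq'],'round') else s['dq'])
c=capture('wrist');save(c,'w2')
for r in spotter.tip_of(c,'ejector_rod')[:3]: print(np.round(r['xyz'],3),r['conf'])
print(pix(c,[.533,.067,.116]),pix(c,[.533,.067,.071]),shift([.533,.067,.1]))
E
```

```text
t: 2.75
ee_pos: [0.5327, 0.066, 0.1843]
eef_rot: [2.078, 2.355, 0.002]
contact_force: [1.0, -0.5, 0.2]
opening: 0.998
finger_force: 0.0
[0.53271151 0.06603452 0.18427868] 7.142674197876537 [ 0.003 -0.019  0.012 -0.008  0.001 -0.006  0.002]
[0.531 0.062 0.013] 0.83
[ 0.621 -0.038 -0.004] 0.83
[277. 234.] [277. 214.] [ 1.39370062e-03 -7.25459014e-05  8.48917414e-02]
```

View pics/w2.png

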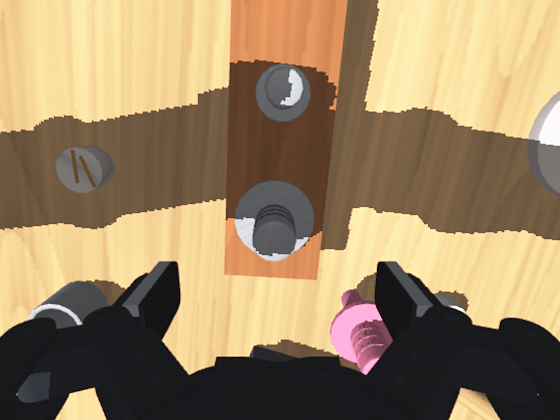

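Close up, the collar is centred at (274,221) and the handle top at (274,240). That is a few pixels from the prediction, so the rod stands at about (0.531, 0.063), which matches the spotter.

```bash
python3 -m jog '[[-0.003,-0.002,0.02,0],[-0.003,-0.002,0.045,0],[-0.003,-0.002,0.07,0],[-0.003,-0.002,0.084,0],[-0.003,-0.002,0.084,0]]' -1
python3 -m jog '[[0,0,0,0],[0,0,0,0],[0,0,0,0],[0,0,0,0],[0,0,0,0],[0,0,0,0]]' 1
python3 -m jog '[[0,0,-0.015,0],[0,0,-0.03,0],[0,0,-0.03,0]]'
```

```text
t: 3.48
ee_pos: [0.5304, 0.062, 0.0992]
eef_rot: [-2.08, -2.353, 0.001]
contact_force: [0.6, 0.4, 0.1]
opening: 1.001
finger_force: 0.0
t: 4.22
ee_pos: [0.5314, 0.062, 0.1001]
eef_rot: [2.08, 2.353, 0.002]
contact_force: [-1.0, 0.8, 4.8]
opening: 0.317
finger_force: 59.3
t: 4.6
ee_pos: [0.5321, 0.062, 0.131]
eef_rot: [2.079, 2.352, 0.004]
contact_force: [0.3, -0.5, -2.4]
opening: 0.312
finger_force: 59.2
```

```bash
python3 -m jog '[[0,0,-0.03,0],[0,0,-0.07,0],[0,0,-0.094,0],[-0.02,0,-0.094,0],[-0.06,0.001,-0.094,0],[-0.11,0.002,-0.094,0],[-0.16,0.003,-0.094,0],[-0.205,0.004,-0.094,0],[-0.232,0.004,-0.094,0],[-0.238,0.004,-0.094,0]]'
python3 -m jog '[[0,0,0,0],[0,0,0,0]]'
python3 - <<'E'
from h import *
p=telemetry.observe()['ee_pos']
for n in('scene','side'):
    c=capture(n);save(c,n+'1')
    for th in('ejector_rod','ejector_stand'):
        for r in spotter.tip_of(c,th)[:3]: print(n,th,np.round(r['xyz'],3),round(r['conf'],2))
    print('exp tip',pix(c,[p[0],p[1],p[2]-.09]),'rim',pix(c,[.565,-.174,.105]))
print(shift([.565,-.174,p[2]]),ydir())
a=cv2.imread('pics/scene1.png')[20:290,80:430];b=cv2.imread('pics/side1.png')[60:330,150:500]
cv2.imwrite('pics/both1.png',np.hstack([cv2.resize(x,(400,309)) for x in(a,b)]))
E
```

```text
t: 5.85
ee_pos: [0.5631, -0.1765, 0.2229]
eef_rot: [-2.086, -2.349, 0.003]
contact_force: [-0.1, -0.6, -1.2]
opening: 0.312
finger_force: 59.3
t: 6.1
ee_pos: [0.5644, -0.1712, 0.223]
eef_rot: [-2.076, -2.356, -0.002]
contact_force: [0.0, 0.8, -2.3]
opening: 0.313
finger_force: 59.3
scene ejector_rod [ 0.569 -0.172  0.129] 0.89
scene ejector_rod [ 0.622 -0.037  0.001] 0.64
scene ejector_stand [ 0.565 -0.173  0.004] 0.71
exp tip [216. 116.] rim [217. 127.]
side ejector_rod [ 0.622 -0.032  0.   ] 0.78
side ejector_rod [ 0.565 -0.173  0.13 ] 0.72
side ejector_stand [ 0.565 -0.173  0.001] 0.81
exp tip [308. 249.] rim [309. 269.]
[-0.00105359  0.00072369  0.00036136] 7.117901387916975
```

View pics/both1.png

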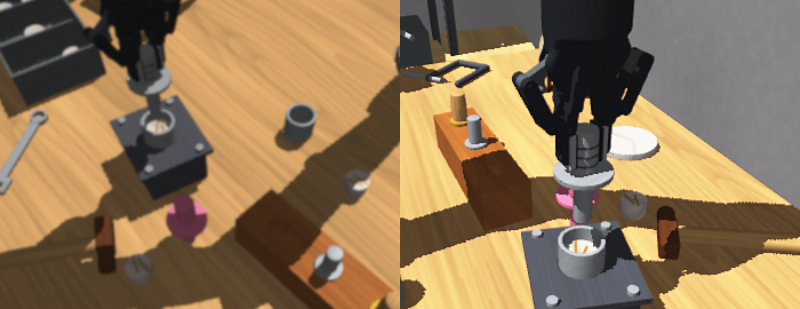

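The rod hangs upright over the barrel: tip at about (152,110) in the left crop and (582,222) in the right. It is within a few mm of the barrel axis, and there is 11 mm of clearance.

```bash
python3 -m jog '[[-0.001,0,0.004,0],[-0.001,0,0.009,0],[-0.001,0,0.014,0],[-0.001,0,0.019,0],[-0.001,0,0.024,0],[-0.001,0,0.029,0],[-0.001,0,0.033,0],[-0.001,0,0.036,0],[-0.001,0,0.038,0],[-0.001,0,0.038,0]]'
python3 -m jog '[[0,0,0.001,0],[0,0,0.002,0],[0,0,0.003,0],[0,0,0.004,0],[0,0,0.005,0],[0,0,0.006,0],[0,0,0.007,0],[0,0,0.008,0]]'
```

```text
t: 7.65
ee_pos: [0.5641, -0.1747, 0.1852]
eef_rot: [-2.081, -2.354, 0.0]
contact_force: [-0.2, -0.8, -2.2]
opening: 0.312
finger_force: 59.3
t: 8.65
ee_pos: [0.5641, -0.1749, 0.1781]
eef_rot: [2.081, 2.354, 0.0]
contact_force: [-2.0, 0.7, 5.8]
opening: 0.314
finger_force: 59.9
```

```bash
python3 -m jog '[[0,0,0.001,0],[0,0,0.002,0],[0,0,0.003,0],[0,0,0.004,0],[0,0,0.005,0],[0,0,0.006,0]]'
python3 -m jog '[[0,0,0.001,0],[0,0,0.0025,0],[0,0,0.004,0],[0,0,0.0055,0],[0,0,0.007,0],[0,0,0.0085,0],[0,0,0.01,0],[0,0,0.0115,0]]'
```

```text
t: 9.4
ee_pos: [0.5649, -0.1756, 0.1732]
eef_rot: [2.079, 2.351, 0.002]
contact_force: [-1.6, 0.9, 8.4]
opening: 0.316
finger_force: 59.9
t: 10.4
ee_pos: [0.565, -0.175, 0.161]
eef_rot: [2.079, 2.352, 0.002]
contact_force: [-0.9, 0.5, 5.3]
opening: 0.315
finger_force: 60.0
```

```bash
python3 -m jog '[[0,0,0.002,0],[0,0,0.0035,0],[0,0,0.005,0],[0,0,0.0065,0],[0,0,0.008,0],[0,0,0.0095,0],[0,0,0.011,0],[0,0,0.0125,0],[0,0,0.014,0],[0,0,0.015,0]]'
python3 -m jog '[[0,0,0.001,0],[0,0,0.002,0],[0,0,0.003,0],[0,0,0.004,0],[0,0,0.004,0]]'
```

```text
t: 11.65
ee_pos: [0.5641, -0.1747, 0.1446]
eef_rot: [-2.081, -2.354, 0.0]
contact_force: [0.3, 0.1, -2.2]
opening: 0.315
finger_force: 59.5
t: 12.28
ee_pos: [0.5641, -0.1747, 0.1407]
eef_rot: [-2.08, -2.354, 0.0]
contact_force: [1.1, 0.0, -1.4]
opening: 0.312
finger_force: 59.5
```

```bash
python3 -m jog '[[0,0,0.0005,0],[0,0,0.001,0],[0,0,0.0015,0],[0,0,0.0015,0]]'
python3 - <<'E'
from h import *
c=capture('scene');save(c,'s2');d=capture('side');save(d,'d2')
for n,x in(('scene',c),('side',d)):
  for th in('stone_core','ejector_rod'):
    for r in spotter.tip_of(x,th)[:4]: print(n,th,np.round(r['xyz'],3),round(r['conf'],2))
a=cv2.imread('pics/s2.png')[60:240,130:330];b=cv2.imread('pics/d2.png')[200:380,220:420]
cv2.imwrite('pics/both2.png',np.hstack([cv2.resize(x,(400,360)) for x in(a,b)]))
E
```

```text
t: 12.78
ee_pos: [0.5642, -0.1748, 0.1401]
eef_rot: [2.08, 2.354, 0.001]
contact_force: [-2.6, 1.6, 4.9]
opening: 0.315
finger_force: 59.6
scene ejector_rod [ 0.624 -0.041  0.   ] 0.81
scene ejector_rod [ 0.568 -0.173  0.046] 0.61
```

View pics/both2.png

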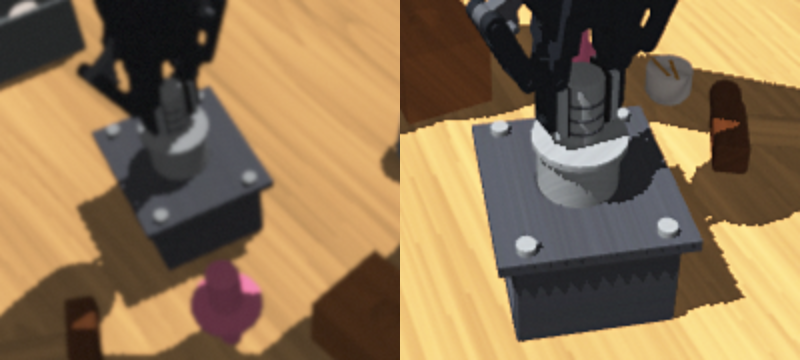

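The collar now sits on the barrel rim in both crops, and a 5 N reaction at TCP height 0.140 m fits a seated rod. I'll press slightly more, then release and lift away.

```bash
python3 -m jog '[[0,0,0.0005,0],[0,0,0.0008,0],[0,0,0.0008,0]]'
python3 -m jog '[[0,0,0,0],[0,0,0,0],[0,0,0,0],[0,0,0,0],[0,0,0,0],[0,0,0,0]]' -1
python3 -m jog '[[0,0,-0.01,0],[0,0,-0.03,0],[0,0,-0.06,0],[0,0,-0.09,0],[0,0,-0.12,0],[0,0,-0.14,0],[0.04,0,-0.14,0],[0.09,0,-0.14,0],[0.13,0,-0.14,0],[0.13,0,-0.14,0]]'
python3 - <<'E'
from h import *
c=capture('scene');save(c,'s3');d=capture('side');save(d,'d3');w=capture('wrist')
for n,x in(('scene',c),('side',d),('wrist',w)):
  for th in('stone_core','ejector_rod'):
    for r in spotter.tip_of(x,th)[:4]: print(n,th,np.round(r['xyz'],3),round(r['conf'],2))
a=cv2.imread('pics/s3.png')[60:240,130:330];b=cv2.imread('pics/d3.png')[200:380,220:420]
cv2.imwrite('pics/both3.png',np.hstack([cv2.resize(x,(400,360)) for x in(a,b)]))
E
```

```text
t: 13.45
ee_pos: [0.5642, -0.1748, 0.1401]
eef_rot: [2.08, 2.354, 0.001]
contact_force: [-3.1, 2.0, 8.9]
opening: 0.317
finger_force: 60.0
t: 14.2
ee_pos: [0.5642, -0.1747, 0.1385]
eef_rot: [2.081, 2.354, 0.0]
contact_force: [-0.3, 0.6, -0.1]
opening: 1.0
finger_force: 0.0
t: 15.45
ee_pos: [0.5484, -0.0405, 0.2791]
eef_rot: [-2.07, -2.361, -0.005]
contact_force: [0.4, -1.0, -0.1]
opening: 1.003
finger_force: 0.0
scene ejector_rod [ 0.623 -0.039  0.004] 0.88
scene ejector_rod [ 0.566 -0.174  0.046] 0.76
side stone_core [0.526 0.151 0.003] 0.44
wrist ejector_rod [ 0.564 -0.177  0.053] 0.89
wrist ejector_rod [ 0.624 -0.036 -0.001] 0.76
```

View pics/both3.png

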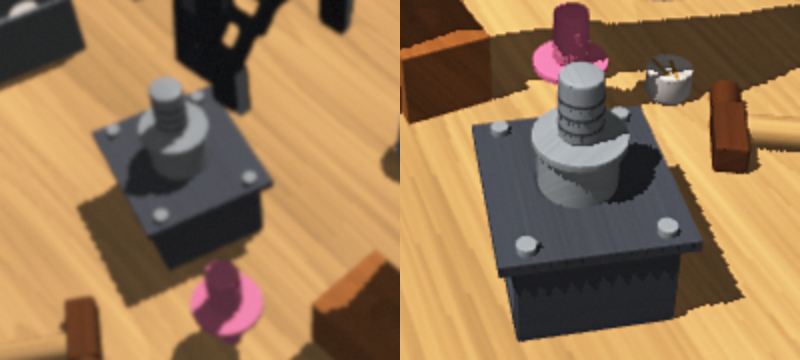

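The rod stands upright with its collar flat on the rim in both crops, and the gripper is clear. The core has dropped: the force went from about 5 N of sliding resistance back to the rod's bare weight before the collar seated.

```bash
python3 -m jog '[[0,0,0,0],[0,0,0,0]]'; python3 -c "from plant import robot;print(robot.hand_in())"
```

```text
t: 16.15
ee_pos: [0.5482, -0.0459, 0.2785]
eef_rot: [2.081, 2.354, -0.0]
contact_force: [-0.3, -0.0, -1.1]
opening: 1.002
finger_force: 0.0
the job is handed in; nothing more can be done
None
```

The job is handed in at about 16 s: the rod stands released in the barrel with its collar on the rim, and the core was pressed out underneath, judged from the force dropping to the rod's own weight because the tray was not visible to the cameras.

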